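# Change the spent needle carton in the spring-gate holder

### The arm

A 6-joint arm with a two-finger parallel gripper is mounted at the origin on a cart in front of the work surface, level with it; the furniture and walls round the work are solid. World frame = base frame: x ahead of the robot, y to its left, z up, the work surface at z = 0. Lengths are in m, angles in degrees, forces in N, time in s.
With the tool pointing down it reaches from about 0.4 to 0.825 m from the base axis. Payload 7 kg.
Tool frame: the origin (TCP) lies on the centre line of the jaws, within the pads' length; the fingertips stand 8 mm ahead of it and the grasp point (between the pads) lies 11 mm behind it; z points along the fingers, y is the line along which they close (so a half turn about z gives the same grasp; the last joint's range is limited). The gripper opens to 88 mm and grips with 3 to 60 N. Pads are 19 mm wide; open, the fingers measure 130 mm over their backs; the gripper's body (78 mm by 193 mm) begins 47 mm behind the grasp point.
Start: joints at [-53.222, 20.546, 0.682, 0, -70.136, -16.507], TCP at [0.234, -0.633, 0.235] pointing down, gripper open.
Joint ranges: [-176.03, 176.03], [-82.01, 121.73], [-58.28, 71.71], [-173.87, 95.51], [-174.79, -0.11], [-173.66, 173.66]. Speed limits (degrees/s): [136.94, 136.94, 172.46, 180, 180, 180].

### API

Orientations are given as [roll, pitch, yaw] about the fixed x, y, z axes, in that order (R = Rz(yaw) Ry(pitch) Rx(roll)).
In Python, from plant import r gives the robot as it stands.
- The arm moves only by the tool carry_out, never from a script. Its argument "targets" is a list of rows, each a list of 6 numbers: the shift along the tool's x, y, z scaled (see below), then the turn, a rotation vector about the tool's x, y, z scaled (see below). A call has 1 to 5 rows; each row shifts and turns the commanded pose from where the row before left it, along the tool's axes as they then stand; what a row does not reach is not made up. The controller multiplies each number of a shift by 0.5 m and each number of a turn by 60 degrees. A row lasts 1/8 s, in which the tool goes at most 62.5 mm and 10.7 degrees, less where a joint would pass 70% of its speed; a pose out of reach is approached as far as the arm can. A call with a number of a shift or a turn outside -1 to 1 is refused whole. A call with a gripper value outside its range is refused whole. "hand" is the opening, from 0 (shut) to 1 (fully open), set as the call begins (left out, the last holds). The fingers move at their own pace and stop on an object; "squeeze" is the grip in N (left out, the last holds). Time passes only in rows, so rows that do not move let the fingers close. It gives the time, the measured TCP pose, the force, the opening and the grip force at its end, in the units of the state.
- r.get_state(): the state, without advancing time (a new reading comes with each control period).
- r.capture(name): name is "scene" or "top" or "wrist"; returns the picture (384x512x3 uint8, red, green, blue); there is no depth.
- r.camera_info(name): a dict with "K" (3x3 intrinsics, pixels), "distortion" ([k1, k2, p1, p2, k3] as OpenCV has them; the pictures are not rectified), "eye" and "attitude" of the camera in the world. Camera axes: x right, y down, z forward; pixel columns grow to the right and rows downward; lengths in m; the calibration is good to about 2 mm. A picture is of the moment at which its call begins: read the wrist's pose just before it. camera_info takes no time and is no camera call; for the wrist camera it gives the pose at the moment of the call.
- r.close_job(): hands the job in; it is judged then, once.
The state is a dict: "time_s": time; "joints": joint angles; "qd": joint speeds; "joint_torque": joint torques, N m; "tcp_pos": TCP position; "eef_rot": TCP orientation; "contact_force": force on the tool from outside, world axes, zero at the start; "moment": the same for the moment, N m; "gripper_width": finger opening in m; "gripper_force": force on a finger pad.
Only numpy, scipy, OpenCV 4.12 (cv2) and the standard library are available. Lean on these libraries where they do the work, as an engineer would, in place of code of your own. Each camera call takes 0.05 s, during which the arm holds its last target. There are 200 camera calls.

### The job

The carton with the orange stickers in the sloped holder is used up. Take it out and stand it on its long narrow edge inside the steel tray, then load the full carton from the tray: push the red spring gate open with the carton's end, hold it open while you bring the carton down behind the low lip, and let the gate close on it so that the carton sits fully home and flat on the holder's floor. Leave the two vials and the spray bottle where they stand.

Things in the scene. Friction and masses are not known exactly. Their poses are not given: they have to be found in the camera images.
- seat (a point): centre of a fully seated carton in the holder. Its axes: x up the 30 degree slope towards the gate, y level across the bed, z square out of the bed (30 degrees from vertical). The bed's floor is at z = -33 mm of this frame; the low lip has its inner face at x = -59 mm and rises 22 mm above the floor
- holder: fixed white sloped carton holder on a grey 225 x 110 mm foot plate; origin under the seat, on the desk; its low end faces own -x. Side walls 27 mm either side of the middle, 16 mm high with rims flared out to 22 mm high and 38 mm from the middle; gaps for fingers in both from seat x = -28 to +26 mm. Nothing stands over the bed
- gate (a joint): red spring gate at the bed's high end: paddle 42 mm wide, top 60 mm above the bed's floor, sliding up the slope (m). 0 when it rests on the end of a seated carton, -0.016 with the holder empty, at most 0.034; a spring pushes it down the slope with 3 N at -0.016, 5 N at 0, 8 N at 0.034. A 50 mm high grey block behind it starts 133 mm up the slope from the seat's centre
- gate_face (a point): middle of the gate paddle's flat face that presses on the carton's end, 31 mm above the bed's floor; at seat x = 59 mm + the gate's joint value
- tray: fixed stainless instrument tray, 256 (own x) x 356 (own y) mm; origin at the centre of its underside, its flat inside (232 x 332 mm) 1 mm above the origin, rim 19 mm above the origin. The full carton stands on it, somewhere along the tray's y, with free room for a second one on the other side; two vials stand near its far long rim.
- spent: the used-up carton as a body (see point spent_mid for its pose): dark blue, with orange stickers on its top and ends, 40 to 85 g; at the start it is in the holder
- spent_mid (a point): centre of the used-up carton: x along its 118 mm length, y across its 46 mm width (grip here), z along its 66 mm height (up when it stands on its long narrow edge; at the start square to the bed's floor)
- full: the full carton as a body (see point full_mid for its pose): dark blue, no stickers, 95 to 200 g; at the start it stands on its long narrow edge on the tray, its length roughly along the tray's x
- full_mid (a point): centre of the full carton: x along its 118 mm length, y across its 46 mm width (grip here), z up along its 66 mm height
- vial_a: loose vaccine vial, 16 mm across, 38 mm high, origin at the centre of its base, standing near the tray's far long rim
- vial_b: a second such vial near the tray's far long rim
- spray: loose white pump spray bottle, 57 mm across, 187 mm high, origin at the centre of its base, standing behind the work
There are look-alikes about, which are no part of the job. Leave any purple look-alike of the spent alone.

How it is judged (in metres and radians):
On the way, in this order (a step that is already met when the one before it is completed fails the run):
1. the used-up carton is lifted out of the holder (distance between spent_mid and seat above 0.1 m), for 0.1 s.
2. the used-up carton stands on its long narrow edge inside the tray, let go and at rest (x of spent_mid in the frame of tray between -0.1 and 0.1 m and y of spent_mid in the frame of tray between -0.15 and 0.15 m and z of spent_mid in the frame of tray between 0.028 and 0.04 m and angle between spent_mid's own z axis and vertical below 0.1 rad and contact force between spent and the fingers below 0.05 N and linear speed of spent below 0.02 m/s), for 0.2 s.
3. the full carton, still above its seat, holds the gate open (beyond its place on a seated carton) (value of joint gate above 0.003 m and x of full_mid in the frame of seat between -0.01 and 0.04 m and y of full_mid in the frame of seat between -0.02 and 0.02 m and z of full_mid in the frame of seat between 0.008 and 0.07 m), for 0.1 s.
At the end, for the whole second after the job is handed in: Full carton home in the holder (4 mm along slope and in height, 7 mm across, flat within 3.4 degrees), the gate closed on its end (within 4 mm of 0); used-up carton standing on its long narrow edge (within 5.7 degrees) flat on the tray inside the rim; both let go and at rest (all of step 2 and x of full_mid in the frame of seat between -0.004 and 0.004 m and y of full_mid in the frame of seat between -0.007 and 0.007 m and z of full_mid in the frame of seat between -0.004 and 0.004 m and angle between the x axis of full_mid and the x axis of seat, either way round below 0.12 rad and angle between the z axis of full_mid and the z axis of seat, either way round below 0.06 rad and value of joint gate between -0.004 and 0.004 m and velocity of joint gate below 0.01 m/s and linear speed of full below 0.02 m/s and contact force between full and the fingers below 0.05 N); the robot touches nothing.
It fails at once if a vial is moved more than 30 mm or tipped over (distance of vial_a from where it was at the start of the episode above 0.03 m or angle between vial_a's own z axis and vertical above 0.5 rad).
It fails at once if the second vial is moved more than 30 mm or tipped over (distance of vial_b from where it was at the start of the episode above 0.03 m or angle between vial_b's own z axis and vertical above 0.5 rad).
It fails at once if the spray bottle is moved more than 30 mm or tipped over (distance of spray from where it was at the start of the episode above 0.03 m or angle between spray's own z axis and vertical above 0.5 rad).
It also fails if it takes over 58 s, if anything falls off the work surface, if the arm or the gripper's body presses on something with over 40 N, if the wrist force passes 120 N, or if a joint passes its speed limit or range.

## Working session

There is one attempt and no reset: what is moved stays moved. The work goes in short steps, Python scripts to look and compute and a tool call to move; the robot and the scene stay as the last step left them, time stands still between calls to the robot, and variables do not carry over. Pictures are saved under pics/ and viewed, at most 12 in all, crops included, and the job is handed in when it is done.

Besides the shell and the picture viewer there is one more tool, called after "Call:" as name([rows], argument=value, ...), one row to a line, values as JSON. carry_out: Moves the arm, as the interface text tells. Its arguments: {"type":"object","properties":{"targets":{"type":"array","items":{"type":"array","items":{"type":"number","minimum":-1,"maximum":1}}},"hand":{"type":"number"},"squeeze":{"type":"number"}},"required":["targets"]}

```bash
mkdir -p pics; ls; python3 - <<'E'
from plant import r
import cv2,json
s=r.get_state();print(s)
for n in("scene","top"):
    i=r.camera_info(n);print(n,i)
    cv2.imwrite(f"pics/{n}0.png",r.capture(n)[:,:,::-1])
E
```

```text
pics
{'time_s': 0.0, 'joints': array([-5.32217923e+01,  2.05922243e+01,  6.34073527e-01, -2.20342885e-02,
       -7.01367917e+01, -1.65058452e+01]), 'qd': array([ 0.0894768 ,  0.06505501, -0.04092651, -0.01177951, -0.11291412,
        0.04520395]), 'joint_torque': array([-2.79070860e-03, -5.82718849e+01,  2.93050861e+01,  6.99748546e+00,
        6.72389375e-03, -1.56904480e-04]), 'tcp_pos': array([ 0.23368103, -0.63274274,  0.23361004]), 'eef_rot': array([ 1.79903084e+02, -7.11730547e-03, -1.59735135e+02]), 'contact_force': array([-0.06764045,  0.3979996 , -1.00532771]), 'moment': array([-0.03279519, -0.02889461,  0.00698656]), 'gripper_force': 0.0, 'gripper_width': 0.08764203444155244}
scene {'K': array([[413.54200605,   0.        , 252.8630043 ],
       [  0.        , 413.54200605, 191.47146453],
       [  0.        ,   0.        ,   1.        ]]), 'distortion': array([-0.11248278,  0.        ,  0.        ,  0.        ,  0.        ]), 'eye': array([0.03611425, 0.95118103, 0.89560965]), 'attitude': array([-124.93300795,   -0.52245795, -148.3847432 ])}
top {'K': array([[401.10393564,   0.        , 254.69386073],
       [  0.        , 401.10393564, 189.65986343],
       [  0.        ,   0.        ,   1.        ]]), 'distortion': array([-0.14192196,  0.        ,  0.        ,  0.        ,  0.        ]), 'eye': array([ 0.38395957, -0.00804939,  1.15236083]), 'attitude': array([-1.66529331e+02,  4.15962043e-02, -8.54050928e+01])}
```

View pics/scene0.png

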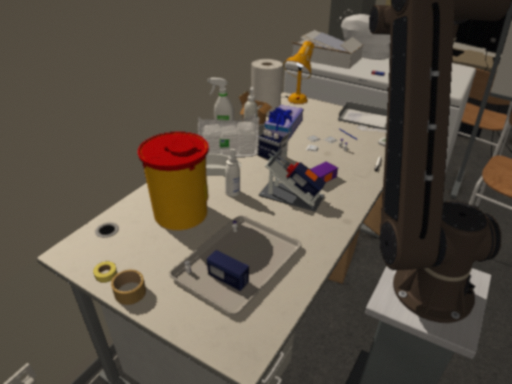

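View pics/top0.png

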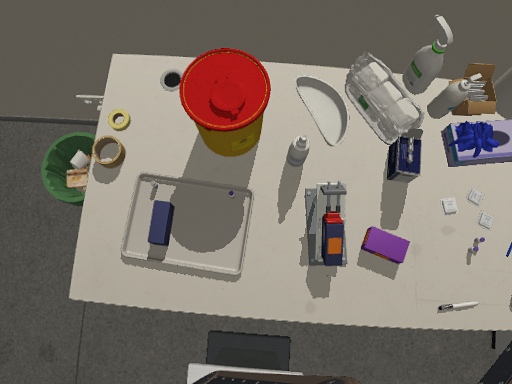

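The top view shows the full carton at (161,223) in the tray, with vials at (153,184) and (231,194). The holder with the spent carton is at (333,240), its gate towards +x at (334,212). The purple look-alike is at (385,245) and the spray bottle at (299,150).

```bash
cat > h.py <<'E'
from plant import r
import cv2,numpy as np
from scipy.spatial.transform import Rotation as Ro
def cam(n):
    i=r.camera_info(n); return i['K'],i['distortion'],np.array(i['eye']),Ro.from_euler('xyz',i['attitude'],degrees=True).as_matrix()
def rays(c,uv):
    K,d,e,R=c; p=cv2.undistortPoints(np.array(uv,float).reshape(-1,1,2),K,d).reshape(-1,2)
    return e,(np.c_[p,np.ones(len(p))]@R.T)
def onz(c,uv,z):
    e,v=rays(c,uv); return e+v*((z-e[2])/v[:,2])[:,None]
def proj(c,P):
    K,d,e,R=c; P=(np.atleast_2d(P)-e)@R
    return cv2.projectPoints(P,np.zeros(3),np.zeros(3),K,d)[0].reshape(-1,2)
def tri(c1,u1,c2,u2):
    e1,a=rays(c1,[u1]);e2,b=rays(c2,[u2]);a=a[0];b=b[0]
    t=np.linalg.lstsq(np.c_[a,-b],e2-e1,rcond=None)[0]
    p,q=e1+a*t[0],e2+b*t[1];return (p+q)/2,np.linalg.norm(p-q)
def blobs(m,amin=15):
    n,l,s,c=cv2.connectedComponentsWithStats(m.astype('uint8'))
    return [(s[i,4],c[i].round(1),l==i) for i in range(1,n) if s[i,4]>=amin]
E
python3 - <<'E'
from h import *
T=cv2.imread("pics/top0.png");S=cv2.imread("pics/scene0.png")
up=lambda I,x,y,w,h,W,H:cv2.resize(I[y:y+h,x:x+w],(W,H),interpolation=cv2.INTER_CUBIC)
a=up(T,295,170,100,110,400,440)
b=up(S,250,130,100,90,400,360)
cv2.imwrite("pics/m1.png",np.hstack([a,np.vstack([b,np.zeros((80,400,3),'uint8')])]))
for n,I in(("top",T),("scene",S)):
    c=cam(n);h=cv2.cvtColor(I,cv2.COLOR_BGR2HSV);H,s,v=h[...,0],h[...,1],h[...,2]
    for nm,m in(("orange",(H>4)&(H<18)&(s>150)&(v>90)),("red",((H<=4)|(H>174))&(s>150)&(v>60)),("blue",(H>105)&(H<128)&(s>60)&(v<130))):
        for A,C,mk in blobs(m):
            rc=cv2.minAreaRect(np.argwhere(mk)[:,::-1].astype('float32'))
            print(n,nm,A,C,np.round(cv2.boxPoints(rc),1).tolist())
E
```

```text
top orange 113 [241.7  59.6] [[211.60000610351562, 53.79999923706055], [218.8000030517578, 40.599998474121094], [273.0, 70.19999694824219], [265.79998779296875, 83.4000015258789]]
top orange 106 [191.5  73.7] [[174.1999969482422, 97.5999984741211], [198.8000030517578, 48.400001525878906], [210.39999389648438, 54.20000076293945], [185.8000030517578, 103.4000015258789]]
top orange 194 [230.1 116.6] [[186.0, 105.0], [267.0, 89.0], [272.79998779296875, 118.19999694824219], [191.8000030517578, 134.1999969482422]]
top orange 26 [365.5 237. ] [[362.5, 242.5], [366.5, 230.5], [368.6000061035156, 231.1999969482422], [364.6000061035156, 243.1999969482422]]
top orange 207 [334.  245.5] [[328.0, 238.0], [341.0, 238.0], [341.0, 253.0], [328.0, 253.0]]
top orange 31 [380.4 255.5] [[373.6000061035156, 254.1999969482422], [374.29998779296875, 252.10000610351562], [388.3999938964844, 256.79998779296875], [387.70001220703125, 258.8999938964844]]
top red 5457 [224.5  89.3] [[180.0, 130.0], [180.0, 48.0], [270.0, 48.0], [270.0, 130.0]]
top red 165 [332.5 217.7] [[323.6000061035156, 212.89999389648438], 
[... 2980 characters left out ...]
282.0, 141.0]]
scene blue 76 [268.3 145.7] [[258.70001220703125, 144.89999389648438], [260.0, 141.0], [277.70001220703125, 146.89999389648438], [276.3999938964844, 150.8000030517578]]
scene blue 68 [263.6 152.6] [[257.70001220703125, 153.89999389648438], [260.1000061035156, 147.6999969482422], [270.1000061035156, 151.6999969482422], [267.70001220703125, 157.89999389648438]]
scene blue 319 [308.6 181.4] [[288.3999938964844, 178.5], [300.5, 163.39999389648438], [324.6000061035156, 182.6999969482422], [312.5, 197.8000030517578]]
scene blue 854 [229.5 268.9] [[201.39999389648438, 270.20001220703125], [212.60000610351562, 247.8000030517578], [253.0, 268.0], [241.8000030517578, 290.3999938964844]]
```

View pics/m1.png

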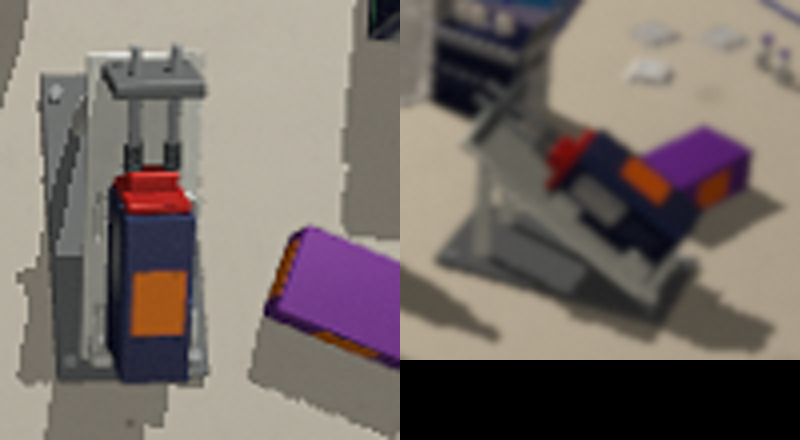

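The montage shows the holder with its low end at the bottom (-x) and the gate at the top. The orange top sticker is at (334,245.5) in the top view and (310.8,174.7) in the scene view.

```bash
python3 - <<'E'
from h import *
t=cam("top");s=cam("scene")
np.set_printoptions(precision=4,suppress=True)
P,g=tri(t,[334,245.5],s,[310.8,174.7]);print("sticker",P,g)
print("seat guess (yaw0)",P-0.033*np.array([-.5,0,.866]))
print("full top",onz(t,[[160.7,222.8],[147.4,242.3],[153.6,199.7],[173.9,202.7],[167.7,245.3]],0.067))
print("plate",onz(t,[[305.5,188.5],[309.5,264.5],[346.5,263.5]],0.004))
print("tray rim guess",onz(t,[[140,175],[254,180],[243,272],[122,258]],0.019))
print("vials",onz(t,[[153,184],[231,194]],0.039), "spraytop",onz(t,[[300,143]],0.187),"purple",onz(t,[[385,245]],.05))
w=cam("wrist");print(w); print(r.get_state()['tcp_pos'])
E
```

```text
sticker [ 0.4996 -0.205   0.1123] 0.0004875074772008925
seat guess (yaw0) [ 0.5161 -0.205   0.0838]
full top [[0.5288 0.264  0.067 ]
 [0.4722 0.294  0.067 ]
 [0.5917 0.2926 0.067 ]
 [0.588  0.2343 0.067 ]
 [0.4691 0.2369 0.067 ]]
plate [[ 0.6736 -0.1344  0.004 ]
 [ 0.4528 -0.1578  0.004 ]
 [ 0.4631 -0.2637  0.004 ]]
tray rim guess [[0.6719 0.3574 0.019 ]
 [0.6833 0.0189 0.019 ]
 [0.4168 0.0281 0.019 ]
 [0.4248 0.3752 0.019 ]]
vials [[0.643  0.3086 0.039 ]
 [0.6317 0.0804 0.039 ]] spraytop [[ 0.7459 -0.0944  0.187 ]] purple [[ 0.5182 -0.3605  0.05  ]]
(array([[295.8712,   0.    , 252.3593],
       [  0.    , 295.8712, 193.5498],
       [  0.    ,   0.    ,   1.    ]]), array([-0.04,  0.  ,  0.  ,  0.  ,  0.  ]), array([ 0.1669, -0.6582,  0.3829]), array([[-0.3467,  0.9038,  0.2508],
       [ 0.938 ,  0.334 ,  0.093 ],
       [ 0.0003,  0.2675, -0.9636]]))
[ 0.2337 -0.6328  0.2337]
```

```bash
cat >> h.py <<'E'
def pose():
    s=r.get_state(); return np.array(s['tcp_pos']),Ro.from_euler('xyz',s['eef_rot'],degrees=True),s
def plan(goals,start=None,n=None):
    """goals: list of (pos,[rpy],n rows); prints rows in call units"""
    if start is None: p,R,_=pose()
    else: p,R=np.array(start[0],float),Ro.from_euler('xyz',start[1],degrees=True)
    for g,e,n in goals:
        g=np.array(g,float); Rg=Ro.from_euler('xyz',e,degrees=True)
        w=(R.inv()*Rg).as_rotvec()/n; st=(g-p)/n
        rows=[]
        for k in range(n):
            rows.append(np.r_[R.inv().apply(st)/.5,np.degrees(w)/60]); R=R*Ro.from_rotvec(w)
        p=g
        a=np.round(rows,4)
        print("goal",g,e,"n",n,"max mm",round(np.linalg.norm(st)*1e3,1),"deg",round(np.degrees(np.linalg.norm(w)),1))
        for q in (a if np.abs(w).max()>1e-3 and np.ptp(a,0).max()>.002 else a[:1]): print("  ",q.tolist())
E
python3 - <<'E'
from h import *
plan([([.48,-.21,.30],[180,0,-174],10)])
E
```

```text
goal [ 0.48 -0.21  0.3 ] [180, 0, -174] n 10 max mm 49.4 deg 1.4
   [-0.0755, 0.0623, -0.0132, 0.0001, -0.0, 0.0238]
   [-0.0739, 0.0641, -0.0132, 0.0001, -0.0, 0.0238]
   [-0.0723, 0.066, -0.0132, 0.0001, -0.0, 0.0238]
   [-0.0706, 0.0677, -0.0132, 0.0001, -0.0, 0.0238]
   [-0.0689, 0.0695, -0.0132, 0.0001, -0.0, 0.0238]
   [-0.0672, 0.0712, -0.0132, 0.0001, -0.0, 0.0238]
   [-0.0654, 0.0728, -0.0132, 0.0001, -0.0, 0.0238]
   [-0.0636, 0.0744, -0.0132, 0.0001, -0.0, 0.0238]
   [-0.0617, 0.076, -0.0132, 0.0001, -0.0, 0.0238]
   [-0.0598, 0.0775, -0.0132, 0.0001, -0.0, 0.0238]
```

Call:
carry_out([
  [-0.0755, 0.062, -0.013, 0, 0, 0.024],
  [-0.074, 0.064, -0.013, 0, 0, 0.024],
  [-0.072, 0.066, -0.013, 0, 0, 0.024],
  [-0.071, 0.068, -0.013, 0, 0, 0.024],
  [-0.069, 0.07, -0.013, 0, 0, 0.024],
], hand=1)

```text
time_s: 0.72
tcp_pos: [0.3576, -0.42, 0.267]
eef_rot: [180.0, -0.0, -167.0]
contact_force: [0.5, -0.3, 0.4]
gripper_width: 0.0882
gripper_force: 0.0
```

Call:
carry_out([
  [-0.067, 0.071, -0.013, 0, 0, 0.024],
  [-0.065, 0.073, -0.013, 0, 0, 0.024],
  [-0.064, 0.074, -0.013, 0, 0, 0.024],
  [-0.062, 0.076, -0.013, 0, 0, 0.024],
  [-0.06, 0.0775, -0.013, 0, 0, 0.024],
])

```text
time_s: 1.35
tcp_pos: [0.4812, -0.2089, 0.2996]
eef_rot: [180.0, -0.0, -174.2]
contact_force: [0.1, -0.8, -0.4]
gripper_width: 0.0876
gripper_force: 0.0
```

Call:
carry_out([
  [0, 0, 0, 0, 0, 0],
  [0, 0, 0, 0, 0, 0],
])

```text
time_s: 1.6
tcp_pos: [0.4806, -0.2103, 0.2992]
eef_rot: [180.0, -0.0, -174.1]
contact_force: [-1.3, 0.1, 0.1]
gripper_width: 0.0873
gripper_force: 0.0
```

```bash
python3 - <<'E'
from h import *
np.set_printoptions(precision=4,suppress=True)
print(pose()[0],pose()[2]['eef_rot']); c=cam("wrist"); I=r.capture("wrist")[:,:,::-1]
cv2.imwrite("pics/w1.png",I)
import pickle;pickle.dump(c,open("w1.pkl","wb"))
cv2.imwrite("pics/w1v.png",cv2.resize(I,(768,576),interpolation=cv2.INTER_CUBIC))
E
```

```text
[ 0.4806 -0.2103  0.2992] [ 179.9878   -0.0421 -174.0688]
```

View pics/w1v.png

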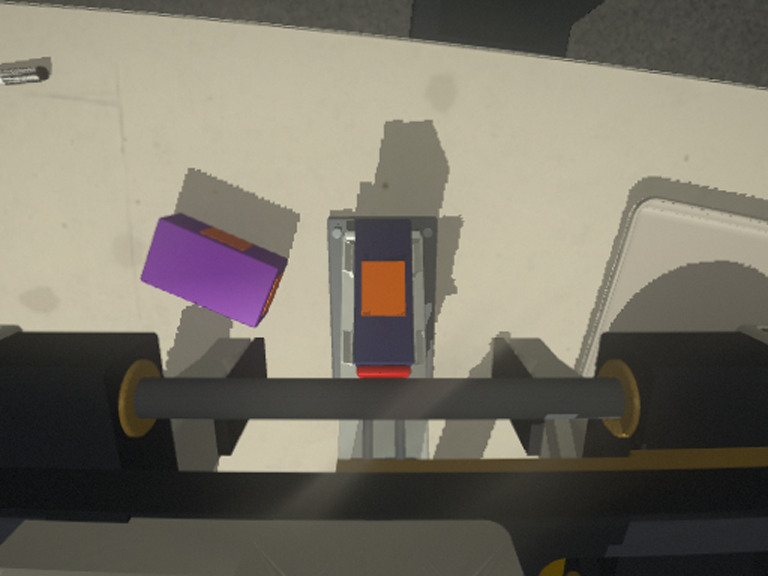

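The wrist view (shown at x1.5) has the spent carton's top face at about (356–413, 220–363), the orange sticker at (384,288) and the red gate at (384,371). The gripper lines up with the holder.

```bash
cat > m.py <<'E'
from h import *
import pickle
np.set_printoptions(precision=4,suppress=True)
c=pickle.load(open("w1.pkl","rb"));I=cv2.imread("pics/w1.png");t=cam("top");s=cam("scene")
h=cv2.cvtColor(I,cv2.COLOR_BGR2HSV);H,S,V=[h[...,k].astype(int) for k in range(3)]
roi=np.zeros(H.shape,bool);roi[140:250,222:292]=1
o=(H>4)&(H<20)&(S>150)&(V>120)&roi
oc=blobs(o,100)[0][1];print("orange",oc)
for n,u in(("top",(334,245.5)),("scene",(310.8,174.7))):
    print(n,tri(c,oc,t if n=="top" else s,u))
b=((H>105)&(H<135)&(S>60)&(V<120)&roi)|o
b=cv2.morphologyEx(b.astype('uint8'),cv2.MORPH_CLOSE,np.ones((3,3)))
A,C,mk=max(blobs(b,200),key=lambda z:z[0]);rc=cv2.minAreaRect(np.argwhere(mk)[:,::-1].astype('float32'));bp=cv2.boxPoints(rc);print(A,C,rc,bp.tolist())
edges=[]
for row in range(152,238,8):
    x=np.where(mk[row])[0];edges.append((row,x.min()-.5,x.max()+.5))
print(edges)
P0=tri(c,oc,s,(310.8,174.7))[0]
for psi in(5,6,7):
    a=np.radians(psi);nrm=np.array([-.5*np.cos(a),-.5*np.sin(a),.866])
    def onp(uv):
        e,v=rays(c,uv);return e+v*(((P0-e)@nrm)/(v@nrm))[:,None]
    L=onp([(q[1],q[0]) for q in edges]);Rr=onp([(q[2],q[0]) for q in edges])
    l=np.polyfit(L[:,0],L[:,1],1);rr=np.polyfit(Rr[:,0],Rr[:,1],1)
    u=np.array([np.cos(a)*.866,np.sin(a)*.866,.5])
    e1=onp([(oc[0],np.where(mk.any(1))[0].min()-.5)])[0];e2=onp([(oc[0],np.where(mk.any(1))[0].max()+.5)])[0]
    print(psi,"yaw edges",np.degrees(np.arctan([l[0],rr[0]])),"width",np.linalg.norm((L-Rr).mean(0)),"len",np.linalg.norm(e1-e2),"mid",(L.mean(0)+Rr.mean(0))/2,(e1+e2)/2)
    print("   seat",(e1+e2)/2-.033*nrm)
E
python3 m.py
```

```text
orange [255.1 191.7]
top (array([ 0.5003, -0.2055,  0.1101]), np.float64(0.0004729835587805177))
scene (array([ 0.4998, -0.2057,  0.1119]), np.float64(0.00036185657104648286))
1056 [255.1 191.7] ((255.0, 192.0), (36.0, 28.0), 90.0) [[241.0, 174.0], [269.0, 174.0], [269.0, 210.0], [241.0, 210.0]]Traceback (most recent call last):
  File "m.py", line 16, in <module>
    x=np.where(mk[row])[0];edges.append((row,x.min()-.5,x.max()+.5))
                                             ~~~~~^^
    return umr_minimum(a, axis, None, out, keepdims, initial, where)
ValueError: zero-size array to reduction operation minimum which has no identity
```

```bash
sed -i 's/^b=((H>105).*/B=I.astype(int);b=((B[...,0]-B[...,2]>8)\&(V<120)\&roi)|o/' m.py; python3 m.py; python3 -c "
import cv2;I=cv2.imread('pics/w1.png');print(I[160,236:280].tolist())"
```

```text
orange [255.1 191.7]
top (array([ 0.5003, -0.2055,  0.1101]), np.float64(0.0004729835587805177))
scene (array([ 0.4998, -0.2057,  0.1119]), np.float64(0.00036185657104648286))
2549 [254.6 209. ] ((255.0, 206.5), (73.0, 38.0), 90.0) [[236.0, 170.0], [274.0, 170.0], [274.0, 243.0], [236.0, 243.0]]
[[127, 133, 132], [71, 63, 65], [73, 64, 66], [71, 59, 62], [72, 62, 64], [73, 63, 66], [71, 64, 65], [69, 60, 63], [69, 59, 61], [71, 62, 65], [70, 60, 64], [68, 58, 62], [70, 59, 62], [69, 60, 62], [68, 58, 61], [68, 58, 60], [69, 59, 61], [69, 59, 61], [69, 59, 61], [69, 57, 60], [68, 58, 62], [65, 56, 59], [68, 58, 60], [67, 58, 61], [68, 59, 61], [67, 56, 59], [67, 57, 59], [67, 57, 58], [66, 57, 59], [67, 56, 57], [66, 57, 59], [67, 56, 58], [66, 56, 57], [65, 55, 58], [66, 56, 58], [66, 59, 59], [66, 57, 59], [63, 58, 59], [76, 79, 81], [93, 102, 102], [91, 102, 101], [93, 103, 103], [93, 103, 103], [98, 109, 109]]Traceback (most recent call last):
  File "m.py", line 16, in <module>
    x=np.where(mk[row])[0];edges.append((row,x.min()-.5,x.max()+.5))
                                             ~~~~~^^
    return umr_minimum(a, axis, None, out, keepdims, initial, where)
ValueError: zero-size array to reduction operation minimum which has no identity
```

```bash
sed -i 's/B\[...,0\]-B\[...,2\]>8)&(V<120)/B[...,0]-B[...,1]>3)\&(V<100)/' m.py; python3 m.py
```

```text
orange [255.1 191.7]
top (array([ 0.5003, -0.2055,  0.1101]), np.float64(0.0004729835587805177))
scene (array([ 0.4998, -0.2057,  0.1119]), np.float64(0.00036185657104648286))
3700 [255.  195.7] ((255.5, 194.5), (97.0, 39.0), 90.0) [[236.0, 146.0], [275.0, 146.0], [275.0, 243.0], [236.0, 243.0]]
[(152, np.float64(236.5), np.float64(272.5)), (160, np.float64(236.5), np.float64(273.5)), (168, np.float64(236.5), np.float64(273.5)), (176, np.float64(236.5), np.float64(273.5)), (184, np.float64(235.5), np.float64(273.5)), (192, np.float64(235.5), np.float64(273.5)), (200, np.float64(235.5), np.float64(274.5)), (208, np.float64(235.5), np.float64(274.5)), (216, np.float64(235.5), np.float64(274.5)), (224, np.float64(235.5), np.float64(274.5)), (232, np.float64(235.5), np.float64(275.5))]
5 yaw edges [5.8701 6.577 ] width 0.044867104218875235 len 0.11917544391272954 mid [ 0.4997 -0.2059  0.1119] [ 0.5007 -0.2056  0.1124]
   seat [ 0.5171 -0.2042  0.0839]
6 yaw edges [5.8703 6.5763] width 0.044862465957041735 len 0.11917669553023254 mid [ 0.4997 -0.2059  0.1119] [ 0.5007 -0.2056  0.1124]
   seat [ 0.5171 -0.2039  0.0839]
7 yaw edges [5.8699 6.5762] width 0.0448615174879325 len 0.11917386428187295 mid [ 0.4997 -0.206   0.1119] [ 0.5007 -0.2056  0.1124]
   seat [ 0.5171 -0.2036  0.0839]
```

```bash
cat >> h.py <<'E'
SEAT=np.array([.5167,-.2039,.0832]);PSI=6.2
_a=np.radians(PSI);U=np.array([np.cos(_a)*.866,np.sin(_a)*.866,.5]);N=np.array([-.5*np.cos(_a),-.5*np.sin(_a),.866]);LAT=np.cross(N,U)
RT=Ro.from_matrix(np.c_[-U,LAT,-N]).as_euler('xyz',degrees=True)
def seatpt(x,y,z): return SEAT+x*U+y*LAT+z*N
E
python3 - <<'E'
from h import *
print(RT,pose()[2]['joints'])
plan([(seatpt(0,0,.12),RT,5),(seatpt(0,0,-.006),RT,6)])
E
```

```text
[ 180.           30.00072778 -173.8       ] [-2.25061940e+00  4.13838763e+00 -1.20908105e+01 -4.15038501e-03
 -7.38148554e+01 -8.18749914e+01]
goal [ 0.45705094 -0.21037996  0.18712   ] [ 180.           30.00072778 -173.8       ] n 5 max mm 22.9 deg 6.0
   [0.0092, 0.0011, 0.0448, -0.0003, -0.1001, -0.0011]
   [0.0139, 0.0011, 0.0436, -0.0003, -0.1001, -0.0011]
   [0.0184, 0.0011, 0.0419, -0.0003, -0.1001, -0.0011]
   [0.0226, 0.0011, 0.0398, -0.0003, -0.1001, -0.0011]
   [0.0267, 0.0012, 0.0372, -0.0003, -0.1001, -0.0011]
goal [ 0.51968245 -0.203576    0.078004  ] [ 180.           30.00072778 -173.8       ] n 6 max mm 21.0 deg 0.0
   [0.0, -0.0, 0.042, 0.0, 0.0, -0.0]
```

Call:
carry_out([
  [0.009, 0.001, 0.045, 0, -0.1, -0.001],
  [0.014, 0.001, 0.0435, 0, -0.1, -0.001],
  [0.0185, 0.001, 0.042, 0, -0.1, -0.001],
  [0.0225, 0.001, 0.04, 0, -0.1, -0.001],
  [0.0265, 0.001, 0.037, 0, -0.1, -0.001],
])

```text
time_s: 2.28
tcp_pos: [0.4563, -0.2115, 0.1869]
eef_rot: [-179.8, 30.2, -173.9]
contact_force: [0.7, 0.3, -0.7]
gripper_width: 0.0875
gripper_force: 0.0
```

Call:
carry_out([
  [0, 0, 0, 0, 0, 0],
  [0, 0, 0, 0, 0, 0],
])

```text
time_s: 2.52
tcp_pos: [0.4579, -0.2116, 0.1882]
eef_rot: [-179.9, 30.0, -173.8]
contact_force: [-0.4, 0.4, -0.4]
gripper_width: 0.088
gripper_force: 0.0
```

```bash
python3 - <<'E'
from h import *
p,R,s=pose();np.set_printoptions(precision=4,suppress=True)
print(s['eef_rot'],s['joints'],"seat coords",(p-SEAT)@np.c_[U,LAT,N])
plan([(seatpt(0,0,-.006),RT,6)])
cv2.imwrite("pics/w2.png",cv2.resize(r.capture("wrist")[:,:,::-1],(640,480)))
E
```

```text
[-179.8529   29.9973 -173.8433] [ -8.912   -5.7115 -37.8587 -14.9939 -29.5256 -63.7604] seat coords [ 0.0012 -0.0013  0.1206]
goal [ 0.5197 -0.2036  0.078 ] [ 180.       30.0007 -173.8   ] n 6 max mm 21.1 deg 0.0
   [0.0004, 0.0006, 0.0422, -0.0005, -0.0, -0.0001]
```

View pics/w2.png

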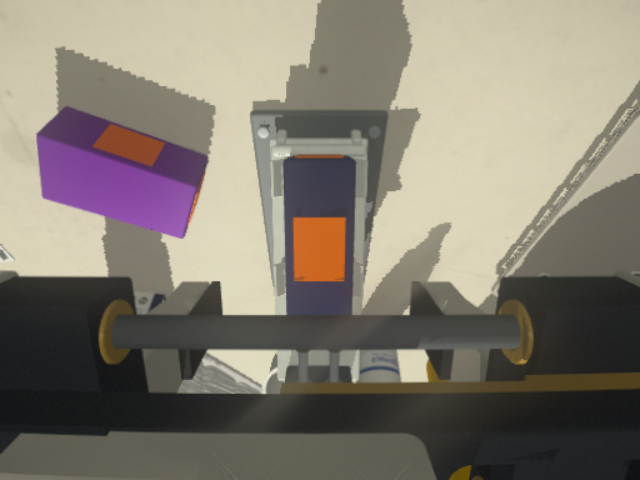

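The tilted wrist view shows the carton (sticker at (320,249)) centred between the jaws, whose midpoint is about 317. I'll descend and grip.

Call:
carry_out([
  [0.0005, 0.001, 0.042, 0, 0, 0],
  [0, 0, 0.042, 0, 0, 0],
  [0, 0, 0.042, 0, 0, 0],
  [0, 0, 0.042, 0, 0, 0],
  [0, 0, 0.042, 0, 0, 0],
])

```text
time_s: 3.2
tcp_pos: [0.5113, -0.2044, 0.0964]
eef_rot: [-179.9, 30.0, -173.7]
contact_force: [-0.0, -0.6, -0.8]
gripper_width: 0.0878
gripper_force: 0.0
```

Call:
carry_out([
  [0, 0, 0.042, 0, 0, 0],
  [0, 0, 0, 0, 0, 0],
])

```text
time_s: 3.45
tcp_pos: [0.521, -0.2033, 0.0773]
eef_rot: [-180.0, 29.9, -173.8]
contact_force: [-0.1, -0.2, -0.1]
gripper_width: 0.0874
gripper_force: 0.0
```

Call:
carry_out([
  [0, 0, 0, 0, 0, 0],
  [0, 0, 0, 0, 0, 0],
  [0, 0, 0, 0, 0, 0],
  [0, 0, 0, 0, 0, 0],
  [0, 0, 0, 0, 0, 0],
], hand=0, squeeze=30)

```text
time_s: 4.08
tcp_pos: [0.5201, -0.2032, 0.0785]
eef_rot: [-179.9, 30.0, -173.8]
contact_force: [-1.3, 0.6, 3.1]
gripper_width: 0.0461
gripper_force: 30.0
```

Call:
carry_out([
  [0, 0, -0.015, 0, 0, 0],
  [0, 0, -0.03, 0, 0, 0],
  [0, 0, -0.04, 0, 0, 0],
  [0, 0, -0.04, 0, 0, 0],
  [0, 0, -0.04, 0, 0, 0],
])

```text
time_s: 4.7
tcp_pos: [0.4775, -0.2077, 0.1499]
eef_rot: [-179.9, 29.9, -173.8]
contact_force: [0.3, -0.1, -1.7]
gripper_width: 0.0457
gripper_force: 30.0
```

Call:
carry_out([
  [0, 0, -0.045, 0, 0, 0],
  [0, 0, -0.045, 0, 0, 0],
  [0, 0, 0, 0, 0, 0],
])

```text
time_s: 5.08
tcp_pos: [0.4564, -0.2103, 0.1905]
eef_rot: [-179.8, 30.2, -173.8]
contact_force: [0.1, -0.2, -1.2]
gripper_width: 0.0462
gripper_force: 30.0
```

```bash
python3 - <<'E'
from h import *
np.set_printoptions(precision=4,suppress=True)
I=r.capture("top")[:,:,::-1];cv2.imwrite("pics/top1.png",I)
cv2.imwrite("pics/w3.png",np.hstack([cv2.resize(I[165:290,110:360],(500,250),interpolation=cv2.INTER_CUBIC)]))
t=cam("top");h=cv2.cvtColor(I,cv2.COLOR_BGR2HSV);H,S,V=[h[...,k].astype(int) for k in range(3)]
for A,C,mk in blobs((H>125)&(H<160)&(S>60)): print("purple",A,C)
B=I.astype(int);b=(B[...,0]-B[...,1]>8)&(V<130);b[:,:120]=0;b[:,260:]=0;b[:190]=0
for A,C,mk in blobs(b,200):
    rc=cv2.minAreaRect(np.argwhere(mk)[:,::-1].astype('float32'));q=cv2.boxPoints(rc);print(A,C,rc);print(onz(t,q,.067),onz(t,[rc[0]],.067))
print(pose()[0],pose()[2]['eef_rot'])
plan([([.50,.12,.20],[180,0,-177],8)],start=(pose()[0],pose()[2]['eef_rot']))
E
```

```text
purple 84 [501.2 136.7]
purple 16 [230.8 192.6]
purple 989 [385.8 244.4]
purple 15 [482.2 239.3]
868 [160.6 222.5] ((160.6994171142578, 222.4537353515625), (20.37566375732422, 43.41232681274414), 8.746162414550781)
[[0.472  0.2941 0.067 ]
 [0.5925 0.2918 0.067 ]
 [0.5884 0.2339 0.067 ]
 [0.4686 0.2374 0.067 ]] [[0.5298 0.2641 0.067 ]]
[ 0.4564 -0.2102  0.1894] [-179.8787   30.093  -173.8051]
goal [0.5  0.12 0.2 ] [180, 0, -177] n 8 max mm 41.7 deg 3.8
   [-0.0184, 0.0809, 0.0074, 0.0015, 0.0627, 0.0064]
   [-0.0183, 0.081, 0.0061, 0.0015, 0.0627, 0.0064]
   [-0.0181, 0.0812, 0.0048, 0.0015, 0.0627, 0.0064]
   [-0.0179, 0.0813, 0.0035, 0.0015, 0.0627, 0.0064]
   [-0.0175, 0.0814, 0.0022, 0.0015, 0.0627, 0.0064]
   [-0.017, 0.0815, 0.0009, 0.0015, 0.0627, 0.0064]
   [-0.0165, 0.0816, -0.0003, 0.0015, 0.0627, 0.0064]
   [-0.0159, 0.0818, -0.0015, 0.0015, 0.0627, 0.0064]
```

View pics/w3.png

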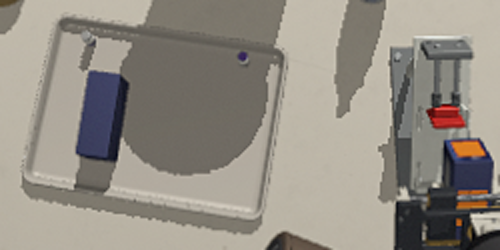

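The picture shows the carton clear of the holder, the full carton at (100,115) in the crop, the vials at (88,37) and (243,58), and the tray's right half free. Next I'll move over the free half and level the tool.

Call:
carry_out([
  [-0.018, 0.081, 0.0075, 0.001, 0.063, 0.006],
  [-0.018, 0.081, 0.006, 0.001, 0.063, 0.006],
  [-0.018, 0.081, 0.005, 0.001, 0.063, 0.006],
  [-0.018, 0.081, 0.0035, 0.001, 0.063, 0.006],
  [-0.0175, 0.081, 0.002, 0.001, 0.063, 0.006],
])

```text
time_s: 5.75
tcp_pos: [0.4817, -0.0082, 0.1944]
eef_rot: [179.7, 11.3, -175.6]
contact_force: [0.6, -1.3, -1.4]
gripper_width: 0.0461
gripper_force: 30.0
```

Call:
carry_out([
  [-0.017, 0.081, 0.001, 0.001, 0.063, 0.006],
  [-0.0165, 0.082, 0, 0.001, 0.063, 0.006],
  [-0.016, 0.082, -0.0015, 0.001, 0.063, 0.006],
  [0, 0, 0, 0, 0, 0],
  [0, 0, 0, 0, 0, 0],
])

```text
time_s: 6.38
tcp_pos: [0.4975, 0.1141, 0.1981]
eef_rot: [179.8, 0.0, -176.6]
contact_force: [-0.3, -0.3, -1.5]
gripper_width: 0.0459
gripper_force: 30.0
```

```bash
python3 - <<'E'
from h import *
import pickle
np.set_printoptions(precision=4,suppress=True)
c=cam("wrist");I=r.capture("wrist")[:,:,::-1];cv2.imwrite("pics/w4.png",I);pickle.dump(c,open("w4.pkl","wb"))
cv2.imwrite("pics/w4v.png",cv2.resize(I,(640,480)))
p,R,s=pose();print(p,s['eef_rot'])
print("full top px",proj(c,[[.53,.264,.067]]))
plan([([.525,.118,.06],[180,0,-177],5),([.525,.118,.029],[180,0,-177],4)])
E
```

```text
[0.4974 0.1137 0.1985] [ 179.7703    0.0736 -176.6647]
full top px [[396.3446 225.848 ]]
goal [0.525 0.118 0.06 ] [180, 0, -177] n 5 max mm 28.3 deg 0.1
   [-0.0111, 0.0009, 0.0554, 0.0008, 0.0002, 0.0011]
goal [0.525 0.118 0.029] [180, 0, -177] n 4 max mm 7.7 deg 0.0
   [-0.0, -0.0, 0.0155, 0.0, -0.0, -0.0]
```

View pics/w4v.png

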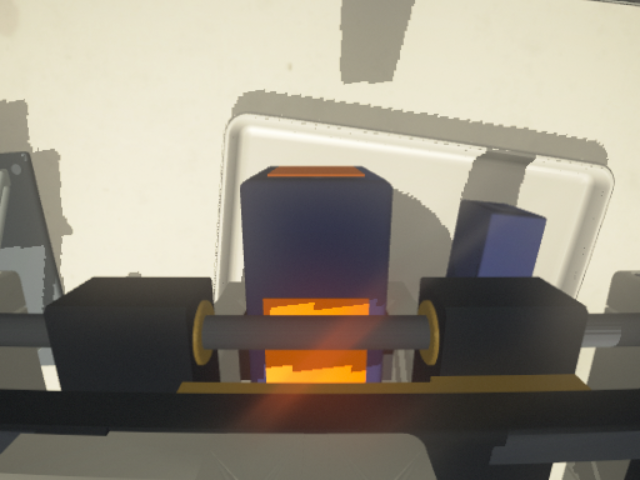

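The view shows the carton held level over the tray's free side. The full carton's near top edge is at (500,210), partly hidden, and the tray's near-edge corners are at (240,118) and (610,170).

Call:
carry_out([
  [-0.011, 0.001, 0.055, 0.001, 0, 0.001],
  [-0.011, 0.001, 0.055, 0.001, 0, 0.001],
  [-0.011, 0.001, 0.055, 0.001, 0, 0.001],
  [-0.011, 0.001, 0.055, 0.001, 0, 0.001],
  [-0.011, 0.001, 0.055, 0, 0, 0.001],
])

```text
time_s: 7.05
tcp_pos: [0.5255, 0.1176, 0.0615]
eef_rot: [179.9, 0.2, -177.0]
contact_force: [0.6, 0.8, -0.5]
gripper_width: 0.0459
gripper_force: 30.0
```

Call:
carry_out([
  [0, 0, 0.0155, 0, 0, 0],
  [0, 0, 0.0155, 0, 0, 0],
  [0, 0, 0.016, 0, 0, 0],
  [0, 0, 0.014, 0, 0, 0],
  [0, 0, 0, 0, 0, 0],
])

```text
time_s: 7.68
tcp_pos: [0.5255, 0.1186, 0.0313]
eef_rot: [180.0, 0.1, -177.0]
contact_force: [-0.5, 0.4, -1.0]
gripper_width: 0.0457
gripper_force: 30.0
```

Call:
carry_out([
  [0, 0, 0, 0, 0, 0],
  [0, 0, 0, 0, 0, 0],
])

```text
time_s: 7.92
tcp_pos: [0.526, 0.1188, 0.0319]
eef_rot: [179.9, 0.2, -177.0]
contact_force: [-0.8, -0.4, -0.0]
gripper_width: 0.046
gripper_force: 30.0
```

```bash
python3 - <<'E'
from h import *
import pickle
np.set_printoptions(precision=4,suppress=True)
c=pickle.load(open("w4.pkl","rb"))
print(onz(c,np.array([[240,118],[610,170]])/1.25,.019))
p,R,s=pose();print(p,s['eef_rot'],s['contact_force'])
E
```

```text
[[0.4126 0.0451 0.019 ]
 [0.4351 0.3761 0.019 ]]
[0.526  0.1188 0.0319] [ 179.9444    0.1893 -176.9544] [-0.8437 -0.4083 -0.0472]
```

Call:
carry_out([
  [0, 0, 0.003, 0, 0, 0],
  [0, 0, 0.002, 0, 0, 0],
  [0, 0, 0, 0, 0, 0],
  [0, 0, 0, 0, 0, 0],
])

```text
time_s: 8.43
tcp_pos: [0.5258, 0.1187, 0.0291]
eef_rot: [180.0, 0.2, -177.0]
contact_force: [0.1, -0.2, -1.2]
gripper_width: 0.0462
gripper_force: 30.0
```

Call:
carry_out([
  [0, 0, 0.002, 0, 0, 0],
  [0, 0, 0, 0, 0, 0],
  [0, 0, 0, 0, 0, 0],
])

```text
time_s: 8.8
tcp_pos: [0.5258, 0.1187, 0.0281]
eef_rot: [180.0, 0.2, -177.0]
contact_force: [-0.0, 0.0, -1.2]
gripper_width: 0.0459
gripper_force: 30.0
```

Call:
carry_out([
  [0, 0, 0.002, 0, 0, 0],
  [0, 0, 0, 0, 0, 0],
  [0, 0, 0, 0, 0, 0],
])

```text
time_s: 9.18
tcp_pos: [0.5259, 0.1187, 0.0279]
eef_rot: [180.0, 0.2, -176.9]
contact_force: [-2.4, 0.2, 8.7]
gripper_width: 0.0459
gripper_force: 30.0
```

Call:
carry_out([
  [0, 0, 0.001, 0, 0, 0],
  [0, 0, 0, 0, 0, 0],
  [0, 0, 0, 0, 0, 0],
])

```text
time_s: 9.55
tcp_pos: [0.5259, 0.1187, 0.0279]
eef_rot: [180.0, 0.2, -176.9]
contact_force: [-4.3, -0.4, 14.1]
gripper_width: 0.0459
gripper_force: 30.0
```

Call:
carry_out([
  [0, 0, -0.002, 0, 0, 0],
  [0, 0, 0, 0, 0, 0],
])

```text
time_s: 9.8
tcp_pos: [0.5259, 0.1188, 0.0279]
eef_rot: [180.0, 0.2, -176.9]
contact_force: [-1.0, -0.9, 5.1]
gripper_width: 0.0461
gripper_force: 30.0
```

Call:
carry_out([
  [0, 0, 0, 0, 0, 0],
  [0, 0, 0, 0, 0, 0],
  [0, 0, 0, 0, 0, 0],
  [0, 0, 0, 0, 0, 0],
  [0, 0, 0, 0, 0, 0],
], hand=1)

```text
time_s: 10.42
tcp_pos: [0.5258, 0.1187, 0.0276]
eef_rot: [180.0, 0.2, -177.0]
contact_force: [-1.1, -0.2, -0.7]
gripper_width: 0.0864
gripper_force: 0.0
```

Call:
carry_out([
  [0, 0, -0.03, 0, 0, 0],
  [0, 0, -0.06, 0, 0, 0],
  [0, 0, -0.1, 0, 0, 0],
  [0, 0, -0.1, 0, 0, 0],
  [0, 0, -0.1, 0, 0, 0],
])

```text
time_s: 11.05
tcp_pos: [0.525, 0.1183, 0.2256]
eef_rot: [179.9, 0.2, -177.0]
contact_force: [1.6, 1.4, -0.5]
gripper_width: 0.0875
gripper_force: 0.0
```

```bash
python3 - <<'E'
from h import *
plan([([.48,.262,.23],[180,0,-178],5)])
E
```

```text
goal [0.48  0.262 0.23 ] [180, 0, -178] n 5 max mm 30.1 deg 0.2
   [0.0149, 0.0584, -0.0017, 0.0002, 0.0008, 0.0035]
```

Call:
carry_out([
  [0.015, 0.058, -0.002, 0, 0.001, 0.003],
  [0.015, 0.058, -0.002, 0, 0.001, 0.003],
  [0.015, 0.058, -0.002, 0, 0.001, 0.003],
  [0.015, 0.058, -0.002, 0, 0, 0.003],
  [0.015, 0.058, -0.002, 0, 0, 0.003],
])

```text
time_s: 11.68
tcp_pos: [0.4806, 0.2624, 0.229]
eef_rot: [179.9, 0.0, -177.9]
contact_force: [0.2, -0.1, -0.6]
gripper_width: 0.0875
gripper_force: 0.0
```

Call:
carry_out([
  [0, 0, 0, 0, 0, 0],
  [0, 0, 0, 0, 0, 0],
])

```text
time_s: 11.92
tcp_pos: [0.4809, 0.2613, 0.2283]
eef_rot: [179.9, -0.0, -177.8]
contact_force: [-0.2, 0.5, -0.4]
gripper_width: 0.0877
gripper_force: 0.0
```

```bash
python3 - <<'E'
from h import *
import pickle
np.set_printoptions(precision=4,suppress=True)
c=cam("wrist");I=r.capture("wrist")[:,:,::-1];cv2.imwrite("pics/w5.png",I);pickle.dump(c,open("w5.pkl","wb"))
cv2.imwrite("pics/w5v.png",cv2.resize(I,(768,576),interpolation=cv2.INTER_CUBIC))
p,R,s=pose();print(p,s['eef_rot'])
B=I.astype(int);b=(B[...,0]-B[...,1]>5)&(B.max(2)<140)
for A,C,mk in blobs(b,200):
    q=cv2.boxPoints(cv2.minAreaRect(np.argwhere(mk)[:,::-1].astype('float32')));print(A,C,q.tolist());print(onz(c,q,.067))
E
```

```text
[0.481  0.261  0.2281] [ 179.9496   -0.0101 -177.8685]
2273 [123.3 193. ] [[96.18531036376953, 162.55630493164062], [149.9583740234375, 154.71441650390625], [162.9796142578125, 244.00299072265625], [109.20654296875, 251.84487915039062]]
[[0.4679 0.0931 0.067 ]
 [0.4575 0.1517 0.067 ]
 [0.56   0.1611 0.067 ]
 [0.5728 0.0974 0.067 ]]
3300 [260.3 211.4] [[236.9425048828125, 251.8628387451172], [242.889404296875, 162.65931701660156], [284.96905517578125, 165.46461486816406], [279.02215576171875, 254.6681365966797]]
[[0.5664 0.2463 0.067 ]
 [0.4624 0.2501 0.067 ]
 [0.4637 0.2949 0.067 ]
 [0.5682 0.2951 0.067 ]]
```

View pics/w5v.png

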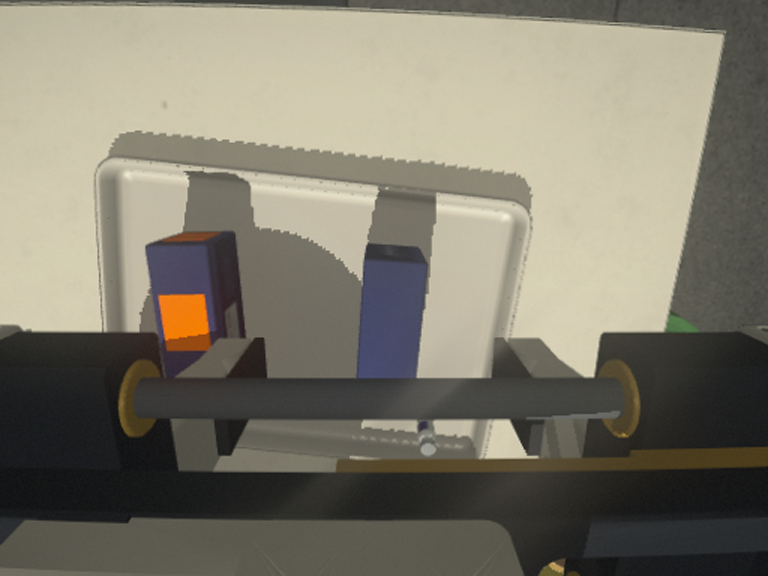

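The spent carton stands upright at (180,310). The full carton's top face runs from its near edge at about row 260, between columns 360 and 425, with its far end hidden.

```bash
python3 - <<'E'
from h import *
import pickle
np.set_printoptions(precision=4,suppress=True)
c=pickle.load(open("w5.pkl","rb"));I=cv2.imread("pics/w5.png").astype(int)
b=(I[...,0]-I[...,1]>5)&(I.max(2)<140);b[:,:225]=0;b[:,300:]=0
L=[];Rr=[]
for row in range(180,248,6):
    x=np.where(b[row])[0];L.append((x.min()-.5,row));Rr.append((x.max()+.5,row))
L=onz(c,L,.067);Rr=onz(c,Rr,.067)
l=np.polyfit(L[:,0],L[:,1],1);q=np.polyfit(Rr[:,0],Rr[:,1],1)
print("yaw",np.degrees(np.arctan([l[0],q[0]])),"width",np.mean(np.polyval(q,L[:,0])-np.polyval(l,L[:,0])))
print(I[164:182,262].tolist())
for row in range(160,184): 
    x=np.where(b[row])[0]; print(row,x.min(),x.max(),I[row,255:270,0].mean().round(),end=' | ')
yaw=np.radians(np.mean(np.degrees(np.arctan([l[0],q[0]]))))
for row in(172,173,174):
    e=onz(c,[(262,row)],.067)[0]; m=e[:2]; 
    mid=np.array([m[0],(np.polyval(l,m[0])+np.polyval(q,m[0]))/2])+.059*np.array([np.cos(yaw),np.sin(yaw)])
    print("\n",row,e,"mid",mid,"yaw",np.degrees(yaw))
E
```

```text
yaw [-1.9564 -1.983 ] width 0.04560768446950567
[[65, 64, 63], [65, 62, 63], [66, 63, 64], [67, 64, 65], [66, 62, 64], [68, 66, 65], [62, 58, 59], [58, 56, 57], [54, 52, 53], [62, 58, 58], [78, 65, 64], [95, 74, 73], [96, 73, 70], [98, 74, 73], [97, 74, 73], [99, 75, 74], [99, 76, 73], [98, 74, 73]]Traceback (most recent call last):
  File "<stdin>", line 14, in <module>
    return umr_minimum(a, axis, None, out, keepdims, initial, where)
ValueError: zero-size array to reduction operation minimum which has no identity
```

```bash
python3 - <<'E'
from h import *
import pickle
np.set_printoptions(precision=4,suppress=True)
c=pickle.load(open("w5.pkl","rb"));I=cv2.imread("pics/w5.png").astype(int)
b=(I[...,0]-I[...,1]>5)&(I.max(2)<140);b[:,:225]=0;b[:,300:]=0
P=[]
for row in range(180,248,6):
    x=np.where(b[row])[0];P.append((x.min()+x.max())/2)
M=onz(c,np.c_[P,range(180,248,6)],.067);l=np.polyfit(M[:,0],M[:,1],1)
e=onz(c,[(262,173.3)],.067)[0]
m=np.array([e[0],np.polyval(l,e[0])])+.059*np.array([1,l[0]])
print(e,"mid",m)
plan([(np.r_[m,.13],[180,0,178.03],5),(np.r_[m,.028],[180,0,178.03],5)])
E
```

```text
[0.4731 0.2709 0.067 ] mid [0.5321 0.2704]
goal [0.5321 0.2704 0.13  ] [180, 0, 178.03] n 5 max mm 22.2 deg 0.8
   [-0.0206, 0.003, 0.0393, 0.0002, -0.0, 0.0137]
goal [0.5321 0.2704 0.028 ] [180, 0, 178.03] n 5 max mm 20.4 deg 0.0
   [-0.0, -0.0, 0.0408, 0.0, -0.0, -0.0]
```

Call:
carry_out([
  [-0.0205, 0.003, 0.039, 0, 0, 0.0135],
  [-0.0205, 0.003, 0.039, 0, 0, 0.0135],
  [-0.0205, 0.003, 0.0395, 0, 0, 0.0135],
  [-0.0205, 0.003, 0.0395, 0, 0, 0.014],
  [-0.0205, 0.003, 0.039, 0, 0, 0.014],
])

```text
time_s: 12.6
tcp_pos: [0.5328, 0.2692, 0.1288]
eef_rot: [180.0, -0.0, 178.0]
contact_force: [-0.4, -0.1, -0.5]
gripper_width: 0.0876
gripper_force: 0.0
```

Call:
carry_out([
  [0, 0, 0.04, 0, 0, 0],
  [0, 0, 0.04, 0, 0, 0],
  [0, 0, 0.04, 0, 0, 0],
  [0, 0, 0.04, 0, 0, 0],
  [0, 0, 0.036, 0, 0, 0],
])

```text
time_s: 13.22
tcp_pos: [0.5323, 0.2694, 0.0304]
eef_rot: [180.0, -0.0, 178.0]
contact_force: [-0.4, 0.4, -0.1]
gripper_width: 0.0873
gripper_force: 0.0
```

Call:
carry_out([
  [0, 0, 0.004, 0, 0, 0],
  [0, 0, 0, 0, 0, 0],
  [0, 0, 0, 0, 0, 0],
])

```text
time_s: 13.6
tcp_pos: [0.5326, 0.27, 0.0304]
eef_rot: [179.9, 0.0, 178.0]
contact_force: [-0.2, 0.5, 0.8]
gripper_width: 0.0876
gripper_force: 0.0
```

Call:
carry_out([
  [0, 0, 0.003, 0, 0, 0],
  [0, 0, 0, 0, 0, 0],
  [0, 0, 0, 0, 0, 0],
  [0, 0, 0, 0, 0, 0],
  [0, 0, 0, 0, 0, 0],
], hand=0, squeeze=45)

```text
time_s: 14.22
tcp_pos: [0.5322, 0.2698, 0.0282]
eef_rot: [180.0, -0.0, 178.0]
contact_force: [0.2, 0.0, 0.7]
gripper_width: 0.0459
gripper_force: 45.0
```

Call:
carry_out([
  [0, 0, 0, 0, 0, 0],
  [0, 0, 0, 0, 0, 0],
])

```text
time_s: 14.48
tcp_pos: [0.5322, 0.2698, 0.0282]
eef_rot: [180.0, -0.0, 178.0]
contact_force: [-0.7, -0.2, 0.5]
gripper_width: 0.0458
gripper_force: 45.0
```

Call:
carry_out([
  [0, 0, -0.02, 0, 0, 0],
  [0, 0, -0.05, 0, 0, 0],
  [0, 0, -0.09, 0, 0, 0],
  [0, 0, -0.1, 0, 0, 0],
  [0, 0, -0.1, 0, 0, 0],
])

```text
time_s: 15.1
tcp_pos: [0.5318, 0.2692, 0.2103]
eef_rot: [180.0, -0.0, 178.0]
contact_force: [0.7, -0.1, -1.8]
gripper_width: 0.046
gripper_force: 45.0
```

Call:
carry_out([
  [0, 0, -0.04, 0, 0, 0],
  [0, 0, 0, 0, 0, 0],
])

```text
time_s: 15.35
tcp_pos: [0.5327, 0.2699, 0.2305]
eef_rot: [179.8, 0.1, 178.0]
contact_force: [-0.6, -0.3, -2.1]
gripper_width: 0.0461
gripper_force: 45.0
```

```bash
python3 - <<'E'
from h import *
print(pose()[2]['joints'])
# TCP sits at carton z = -0.0055
plan([(seatpt(-.035,0,.075),RT,12)])
E
```

```text
[ 4.55833958e+01  1.33005704e+01 -1.00250170e+01 -3.94806952e-02
 -6.64306580e+01 -1.37540368e+02]
goal [ 0.44928662 -0.21122344  0.13065   ] [ 180.           30.00072778 -173.8       ] n 12 max mm 41.5 deg 2.6
   [0.0112, -0.0807, 0.0163, -0.0027, -0.0414, -0.0112]
   [0.0128, -0.0806, 0.0156, -0.0027, -0.0414, -0.0112]
   [0.0144, -0.0805, 0.0148, -0.0027, -0.0414, -0.0112]
   [0.016, -0.0803, 0.0139, -0.0027, -0.0414, -0.0112]
   [0.0175, -0.0802, 0.0129, -0.0027, -0.0414, -0.0112]
   [0.019, -0.08, 0.0119, -0.0027, -0.0414, -0.0112]
   [0.0204, -0.0798, 0.0108, -0.0027, -0.0414, -0.0112]
   [0.0218, -0.0796, 0.0097, -0.0027, -0.0414, -0.0112]
   [0.0231, -0.0794, 0.0085, -0.0027, -0.0414, -0.0112]
   [0.0244, -0.0791, 0.0072, -0.0027, -0.0414, -0.0112]
   [0.0256, -0.0788, 0.0059, -0.0027, -0.0414, -0.0112]
   [0.0267, -0.0785, 0.0046, -0.0027, -0.0414, -0.0112]
```

```bash
python3 - <<'E'
from h import *
plan([(seatpt(-.035,0,.13),RT,12)])
E
```

```text
goal [ 0.42194747 -0.21419342  0.17828   ] [ 180.           30.00072778 -173.8       ] n 12 max mm 41.6 deg 2.6
   [0.0157, -0.0813, 0.0084, -0.0027, -0.0414, -0.0112]
   [0.017, -0.0811, 0.0074, -0.0027, -0.0414, -0.0112]
   [0.0182, -0.081, 0.0065, -0.0027, -0.0414, -0.0112]
   [0.0194, -0.0807, 0.0054, -0.0027, -0.0414, -0.0112]
   [0.0206, -0.0805, 0.0043, -0.0027, -0.0414, -0.0112]
   [0.0217, -0.0803, 0.0032, -0.0027, -0.0414, -0.0112]
   [0.0227, -0.08, 0.002, -0.0027, -0.0414, -0.0112]
   [0.0237, -0.0798, 0.0007, -0.0027, -0.0414, -0.0112]
   [0.0247, -0.0795, -0.0005, -0.0027, -0.0414, -0.0112]
   [0.0255, -0.0792, -0.0018, -0.0027, -0.0414, -0.0112]
   [0.0264, -0.0789, -0.0032, -0.0027, -0.0414, -0.0112]
   [0.0271, -0.0786, -0.0046, -0.0027, -0.0414, -0.0112]
```

Call:
carry_out([
  [0.0155, -0.081, 0.0085, -0.003, -0.041, -0.011],
  [0.017, -0.081, 0.0075, -0.003, -0.041, -0.011],
  [0.018, -0.081, 0.0065, -0.003, -0.041, -0.011],
  [0.0195, -0.081, 0.0055, -0.003, -0.0415, -0.011],
  [0.0205, -0.0805, 0.0045, -0.003, -0.0415, -0.011],
])

```text
time_s: 15.98
tcp_pos: [0.4847, 0.0662, 0.2052]
eef_rot: [179.5, 12.3, -178.7]
contact_force: [1.5, -0.7, -0.5]
gripper_width: 0.0459
gripper_force: 45.0
```

Call:
carry_out([
  [0.0215, -0.0805, 0.003, -0.003, -0.0415, -0.011],
  [0.0225, -0.08, 0.002, -0.003, -0.0415, -0.011],
  [0.0235, -0.08, 0.0005, -0.002, -0.0415, -0.0115],
  [0.0245, -0.0795, -0.0005, -0.002, -0.0415, -0.0115],
  [0.0255, -0.079, -0.002, -0.002, -0.0415, -0.0115],
])

```text
time_s: 16.6
tcp_pos: [0.4382, -0.1351, 0.1843]
eef_rot: [179.8, 24.8, -175.2]
contact_force: [0.4, -0.7, -1.5]
gripper_width: 0.0459
gripper_force: 45.0
```

Call:
carry_out([
  [0.0265, -0.079, -0.003, -0.002, -0.0415, -0.0115],
  [0.027, -0.0785, -0.0045, -0.002, -0.0415, -0.0115],
  [0, 0, 0, 0, 0, 0],
  [0, 0, 0, 0, 0, 0],
])

```text
time_s: 17.1
tcp_pos: [0.4224, -0.2049, 0.1768]
eef_rot: [-180.0, 28.9, -174.1]
contact_force: [0.2, -0.2, -1.1]
gripper_width: 0.0462
gripper_force: 45.0
```

```bash
python3 - <<'E'
from h import *
np.set_printoptions(precision=4,suppress=True)
p,R,s=pose();print(p,s['eef_rot'],"tcp seat",(p-SEAT)@np.c_[U,LAT,N])
# carton z = tcp + .0057; want carton z .03
plan([(seatpt(-.035,0,.0245),RT,7)])
I=r.capture("scene")[:,:,::-1];cv2.imwrite("pics/s2.png",cv2.resize(I[110:260,160:360],(800,600),interpolation=cv2.INTER_CUBIC))
E
```

```text
[ 0.4224 -0.2049  0.1768] [-179.9713   28.8606 -174.1339] tcp seat [-0.0345  0.0092  0.128 ]
goal [ 0.4744 -0.2085  0.0869] [ 180.       30.0007 -173.8   ] n 7 max mm 14.8 deg 0.2
   [-0.0004, -0.0025, 0.0296, -0.0005, -0.0027, -0.0007]
```

View pics/s2.png

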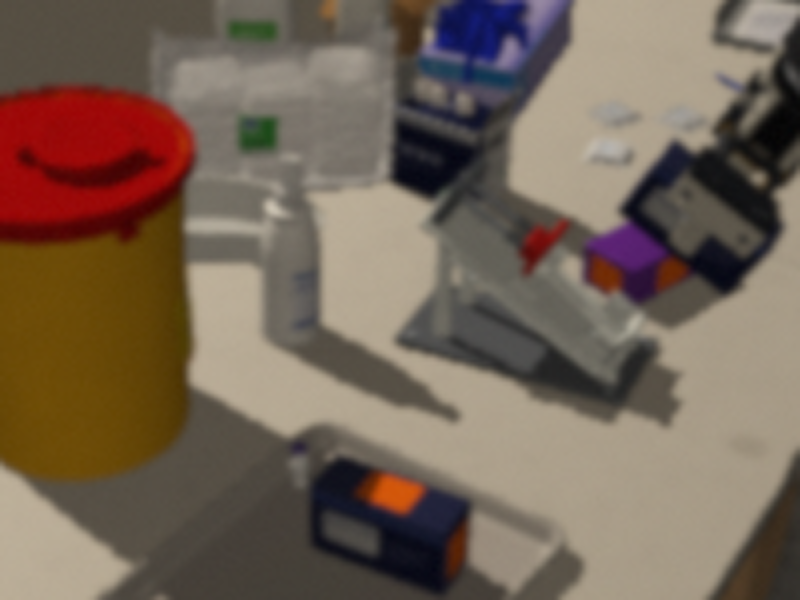

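The scene shows the spent carton upright in the tray at (390,520), and the full carton held tilted at (700,215), in line with the red gate at (540,245). I'll correct the small pose error, then descend.

Call:
carry_out([
  [0, -0.009, 0, -0.002, -0.01, -0.003],
  [0, -0.009, 0, -0.002, -0.009, -0.002],
  [0, 0, 0.04, 0, 0, 0],
  [0, 0, 0.04, 0, 0, 0],
  [0, 0, 0.04, 0, 0, 0],
])

```text
time_s: 17.77
tcp_pos: [0.4547, -0.2085, 0.1253]
eef_rot: [-180.0, 30.1, -173.5]
contact_force: [0.4, 0.6, -1.8]
gripper_width: 0.0457
gripper_force: 45.0
```

Call:
carry_out([
  [0, 0, 0.04, 0, 0, 0],
  [0, 0, 0, 0, 0, 0],
  [0, 0, 0, 0, 0, 0],
])

```text
time_s: 18.15
tcp_pos: [0.4642, -0.2083, 0.1089]
eef_rot: [-180.0, 30.1, -173.5]
contact_force: [-1.0, -0.1, -1.0]
gripper_width: 0.0456
gripper_force: 45.0
```

```bash
python3 - <<'E'
from h import *
np.set_printoptions(precision=4,suppress=True)
p,R,s=pose();print(p,s['eef_rot'],"tcp seat",(p-SEAT)@np.c_[U,LAT,N])
plan([(seatpt(-.035,0,.0245),RT,2)])
E
```

```text
[ 0.4642 -0.2083  0.1089] [-179.9803   30.1075 -173.5194] tcp seat [-0.0328  0.0013  0.0486]
goal [ 0.4744 -0.2085  0.0869] [ 180.       30.0007 -173.8   ] n 2 max mm 12.1 deg 0.1
   [0.0023, -0.0014, 0.0241, 0.001, 0.0009, 0.002]
```

Call:
carry_out([
  [0.002, -0.0015, 0.024, 0.001, 0.001, 0.002],
  [0, -0.001, 0.024, 0.001, 0.001, 0.002],
  [0, 0, 0, 0, 0, 0],
])

```text
time_s: 18.52
tcp_pos: [0.4754, -0.2093, 0.0862]
eef_rot: [180.0, 29.9, -174.0]
contact_force: [-0.5, -0.3, -0.6]
gripper_width: 0.0461
gripper_force: 45.0
```

Call:
carry_out([
  [-0.022, 0, 0, 0, 0, 0],
  [-0.022, 0, 0, 0, 0, 0],
  [-0.022, 0, 0, 0, 0, 0],
  [-0.022, 0, 0, 0, 0, 0],
  [0, 0, 0, 0, 0, 0],
])

```text
time_s: 19.15
tcp_pos: [0.5123, -0.2049, 0.1085]
eef_rot: [179.9, 29.9, -173.9]
contact_force: [-5.9, -2.4, -3.4]
gripper_width: 0.0454
gripper_force: 45.0
```

Call:
carry_out([
  [0, 0, 0, 0, 0, 0],
  [0, 0, 0, 0, 0, 0],
])

```text
time_s: 19.4
tcp_pos: [0.5115, -0.205, 0.1081]
eef_rot: [179.9, 29.8, -174.0]
contact_force: [-5.3, -1.6, -3.2]
gripper_width: 0.0456
gripper_force: 45.0
```

```bash
python3 - <<'E'
from h import *
np.set_printoptions(precision=4,suppress=True)
p,R,s=pose();print(p,s['eef_rot'],s['contact_force'],"tcp seat",(p-SEAT)@np.c_[U,LAT,N])
plan([(seatpt(.010,0,.0245),RT,1)])
I=r.capture("scene")[:,:,::-1];cv2.imwrite("pics/s3.png",cv2.resize(I[130:220,250:350],(800,600),interpolation=cv2.INTER_CUBIC))
E
```

```text
[ 0.5115 -0.205   0.1081] [ 179.9235   29.8475 -173.9601] [-5.2628 -1.5751 -3.1968] tcp seat [ 0.0079 -0.0005  0.0242]
goal [ 0.5131 -0.2043  0.1094] [ 180.       30.0007 -173.8   ] n 1 max mm 2.2 deg 0.2
   [-0.0042, 0.001, -0.0006, -0.0001, -0.0026, -0.0023]
```

View pics/s3.png

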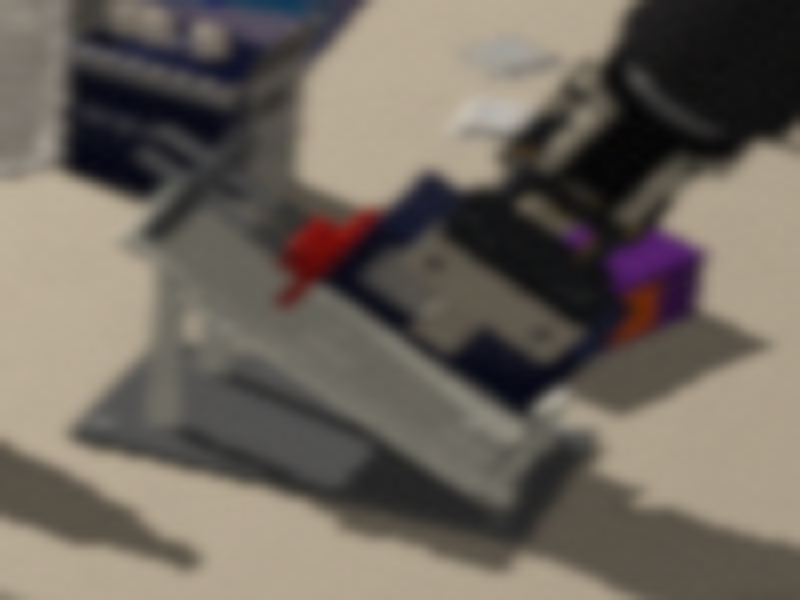

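The gate (330,245) is pushed open by the carton's end, and the carton is level with the slope above the lip. I'll add 2 mm and lower it.

Call:
carry_out([
  [-0.004, 0.001, 0, 0, -0.0025, -0.002],
  [0, 0, 0.011, 0, 0, 0],
  [0, 0, 0.011, 0, 0, 0],
  [0, 0, 0.011, 0, 0, 0],
  [0, 0, 0.011, 0, 0, 0],
])

```text
time_s: 20.08
tcp_pos: [0.5241, -0.203, 0.09]
eef_rot: [180.0, 30.0, -173.8]
contact_force: [-6.4, -1.0, -1.3]
gripper_width: 0.0457
gripper_force: 45.0
```

Call:
carry_out([
  [0, 0, 0.009, 0, 0, 0],
  [0, 0, 0, 0, 0, 0],
  [0, 0, 0, 0, 0, 0],
])

```text
time_s: 20.45
tcp_pos: [0.5267, -0.2027, 0.0862]
eef_rot: [180.0, 30.0, -173.8]
contact_force: [-4.0, -0.2, -6.8]
gripper_width: 0.0458
gripper_force: 45.0
```

```bash
python3 - <<'E'
from h import *
np.set_printoptions(precision=4,suppress=True)
p,R,s=pose();f=np.array(s['contact_force']);print(p,s['eef_rot'],"F seat",f@np.c_[U,LAT,N],"tcp seat",(p-SEAT)@np.c_[U,LAT,N])
plan([(seatpt(.009,0,-.0055),RT,1)])
E
```

```text
[ 0.5267 -0.2027  0.0862] [ 179.9823   29.9948 -173.8202] F seat [-6.8131  0.1814 -3.8819] tcp seat [ 0.0102  0.0001 -0.0025]
goal [ 0.5272 -0.2028  0.0829] [ 180.       30.0007 -173.8   ] n 1 max mm 3.3 deg 0.0
   [0.0024, -0.0002, 0.0061, 0.0001, -0.0001, -0.0003]
```

Carton about 3 mm above the floor. I'll lower it to contact, watching the force.

Call:
carry_out([
  [0, 0, 0.004, 0, 0, 0],
  [0, 0, 0, 0, 0, 0],
  [0, 0, 0, 0, 0, 0],
])

```text
time_s: 20.82
tcp_pos: [0.5285, -0.2028, 0.0853]
eef_rot: [-180.0, 30.1, -173.8]
contact_force: [-4.2, 0.1, -5.1]
gripper_width: 0.0458
gripper_force: 45.0
```

Call:
carry_out([
  [0, 0, 0.002, 0, 0, 0],
  [0, 0, 0, 0, 0, 0],
  [0, 0, 0, 0, 0, 0],
])

```text
time_s: 21.2
tcp_pos: [0.5294, -0.2029, 0.0848]
eef_rot: [-179.9, 30.1, -173.8]
contact_force: [-6.5, -1.2, -3.4]
gripper_width: 0.0458
gripper_force: 45.0
```

```bash
python3 - <<'E'
from h import *
np.set_printoptions(precision=4,suppress=True)
p,R,s=pose();f=np.array(s['contact_force']);print(s['eef_rot'],"F seat",f@np.c_[U,LAT,N],"tcp seat",(p-SEAT)@np.c_[U,LAT,N])
E
```

```text
[-179.9442   30.1403 -173.7776] F seat [-7.4343 -0.5044  0.3947] tcp seat [ 0.0118 -0.0003 -0.005 ]
```

Call:
carry_out([
  [0.006, 0, 0.001, 0, 0, 0],
  [0.006, 0, 0, 0, 0, 0],
  [0.006, 0, 0, 0, 0, 0],
  [0, 0, 0, 0, 0, 0],
  [0, 0, 0, 0, 0, 0],
])

```text
time_s: 21.82
tcp_pos: [0.5223, -0.2037, 0.0802]
eef_rot: [-179.9, 30.2, -173.7]
contact_force: [-4.8, 1.3, 0.5]
gripper_width: 0.0457
gripper_force: 45.0
```

```bash
python3 - <<'E'
from h import *
np.set_printoptions(precision=4,suppress=True)
p,R,s=pose();f=np.array(s['contact_force']);print(s['eef_rot'],"F seat",f@np.c_[U,LAT,N],"tcp seat",(p-SEAT)@np.c_[U,LAT,N])
E
```

```text
[-179.9172   30.1904 -173.7491] F seat [-3.7491  1.8032  2.7168] tcp seat [ 0.0034 -0.0004 -0.0054]
```

Call:
carry_out([
  [0.002, 0, 0, 0, 0, 0],
  [0, 0, 0, 0, 0, 0],
  [0, 0, 0, 0, 0, 0],
], squeeze=5)

```text
time_s: 22.2
tcp_pos: [0.5213, -0.2039, 0.0794]
eef_rot: [-179.9, 30.2, -173.8]
contact_force: [-5.0, -0.3, -1.5]
gripper_width: 0.0463
gripper_force: 5.0
```

Call:
carry_out([
  [0, 0, 0, 0, 0, 0],
  [0, 0, 0, 0, 0, 0],
  [0, 0, 0, 0, 0, 0],
  [0, 0, 0, 0, 0, 0],
  [0, 0, 0, 0, 0, 0],
], hand=1)

```text
time_s: 22.82
tcp_pos: [0.5215, -0.2039, 0.0794]
eef_rot: [-179.9, 30.2, -173.8]
contact_force: [-0.6, 0.9, 0.2]
gripper_width: 0.0865
gripper_force: 0.0
```

Call:
carry_out([
  [0, 0, -0.02, 0, 0, 0],
  [0, 0, -0.05, 0, 0, 0],
  [0, 0, -0.08, 0, 0, 0],
  [0, 0, -0.08, 0, 0, 0],
  [0, 0, 0, 0, 0, 0],
])

```text
time_s: 23.45
tcp_pos: [0.4639, -0.2104, 0.1825]
eef_rot: [-179.8, 30.5, -173.7]
contact_force: [-0.4, 0.1, -0.4]
gripper_width: 0.0879
gripper_force: 0.0
```

```bash
python3 - <<'E'
from h import *
np.set_printoptions(precision=4,suppress=True)
c=cam("wrist");W=r.capture("wrist")[:,:,::-1];I=r.capture("scene")[:,:,::-1]
p,R,s=pose();print(s['time_s'],(p-SEAT)@np.c_[U,LAT,N])
# expected outline of a seated carton's top face, drawn as dots
v=W.copy()
for q in proj(c,[seatpt(a,b,.033) for a in(-.059,0,.059) for b in(-.023,.023)]): cv2.circle(v,tuple(int(k) for k in q),1,(0,255,255),-1)
a=cv2.resize(v[70:310,150:360],(400,457),interpolation=cv2.INTER_CUBIC);b=cv2.resize(I[140:210,265:335],(400,457),interpolation=cv2.INTER_CUBIC)
cv2.imwrite("pics/f.png",np.hstack([a,b]));cv2.imwrite("pics/s4.png",I);cv2.imwrite("pics/w6.png",W)
# gate red position: before vs now
for n,im in(("s0",cv2.imread("pics/scene0.png")),("s4",I)):
    h=cv2.cvtColor(im,cv2.COLOR_BGR2HSV);H,S,V=[h[...,k].astype(int) for k in range(3)]
    m=((H<=5)|(H>172))&(S>120)&(V>60);m[:,:260]=0;m[:,340:]=0
    print(n,[(A,C) for A,C,_ in blobs(m,20)])
    d=im.astype(int);b=(d[...,0]-d[...,2]>10)&(d.max(2)<110);b[:160]=0;b[210:]=0;b[:,:280]=0;b[:,335:]=0
    print([(A,C) for A,C,_ in blobs(b,100)])
E
```

```text
23.55 [ 0.0021 -0.0004  0.1102]
s0 [(np.int32(79), array([291.2, 168. ]))]
[(np.int32(372), array([312.7, 178.9]))]
s4 [(np.int32(78), array([291.2, 167.9]))]
[(np.int32(532), array([312.8, 177.3]))]
```

View pics/f.png

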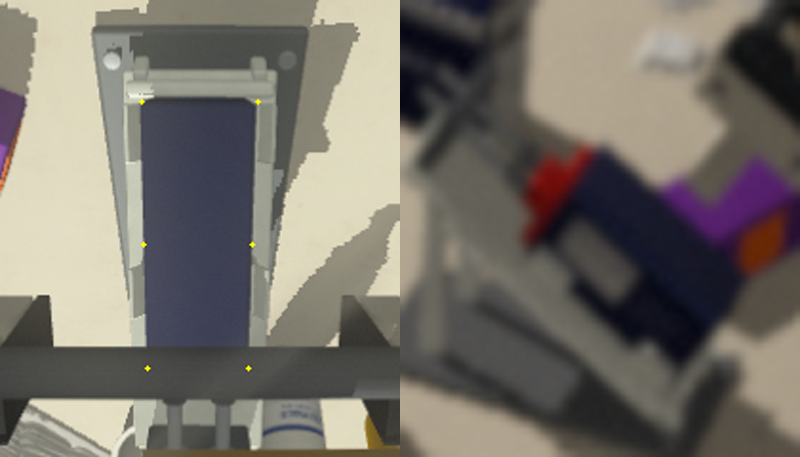

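The full carton lines up with the expected seated outline, and the gate's red blob is at the same pixel as with the first seated carton (291.2, 168). The robot is clear, so I'll hand the job in.

```bash
python3 -c "
from plant import r
print(r.close_job())"
```

```text
the job is handed in; nothing more can be done
None
```

The job is handed in, with no verdict returned: the used-up carton stands on its long narrow edge in the tray, and in the last pictures the full carton sits home in the holder with the gate closed on it.

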